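Lay a cassette magazine down in its loading dock

ROBOT

A 6-joint arm with a two-finger parallel gripper is mounted at the origin on a cart in front of the work surface, level with it; the furniture and walls round the work are solid. World frame = base frame: x ahead of the robot, y to its left, z up, the work surface at z = 0. Lengths are in m, angles in rad, forces in N, time in s.
With the tool pointing down it reaches from about 0.325 to 0.75 m from the base axis. Payload 7.6 kg.
Tool frame: the origin (TCP) lies midway between the tips of the shut fingers; the grasp point (between the pads) lies 19 mm behind it; z points along the fingers, y is the line along which they close (so a half turn about z gives the same grasp; the last joint's range is limited). The gripper opens to 85 mm and grips with 20 to 120 N. Pads are 22 mm wide; open, the fingers measure 114 mm over their backs; the gripper's body (76 mm by 85 mm) begins 54 mm behind the grasp point. The pads swing forward as they close: fully open they stand 13 mm farther back than shut.
Start: joints at [1.122, 0.052, 1.401, -0, 1.689, -0.07], TCP at [0.194, 0.488, 0.231] pointing down, gripper open.
Joint ranges: [-2.9, 2.9], [-0.91, 2.17], [0.12, 2.37], [-1.06, 4.2], [0.26, 2.73], [-2.93, 2.93]. Speed limits (rad/s): [2.57, 2.57, 3.01, 3.14, 3.14, 3.14].

INTERFACE

Orientations are given as a unit quaternion [x, y, z, w].
In Python, from rig import ctrl gives the robot as it stands.
- The arm moves only by the tool play_rows, never from a script. Its argument "rows" is a list of rows, each an object of numbers: "tx", "ty", "tz": the shift along the tool's x, y, z in m; "wx", "wy", "wz": the turn, a rotation vector about the tool's x, y, z in degrees; "fingers": the finger opening in m, from 0 to 0.0854. In form: [{"tx": .., "ty": .., "tz": .., "wx": .., "wy": .., "wz": .., "fingers": ..}, ...]. A call has 1 to 5 rows; each row is the pose to reach, as a shift and turn from the pose commanded when the call began, along the tool's axes at that moment; what a row does not reach only later rows make up. A row lasts 1/12 s, in which the tool goes at most 41.7 mm and 7.16 degrees, less where a joint would pass 70% of its speed; a pose out of reach is approached as far as the arm can. A call with a gripper value outside its range is refused whole. The fingers move at their own pace and stop on an object; the grip force is fixed at half the most. Time passes only in rows, so rows that repeat a pose let the fingers close. It gives the time, the measured TCP pose, the force, the opening and the grip force at its end, in the units of the state.
- ctrl.state(): the state, without advancing time (a new reading comes with each control period).
- ctrl.snapshot(name): name is "side" or "top"; returns the picture (400x640x3 uint8, red, green, blue); there is no depth.
- ctrl.camera_model(name): a dict with "mtx" (3x3 intrinsics, pixels), "extrinsics" (4x4, takes a point from world to camera coordinates). Camera axes: x right, y down, z forward; pixel columns grow to the right and rows downward; lengths in m; the calibration is good to about 2 mm. A picture is of the moment at which its call begins. camera_model takes no time and is no camera call.
- ctrl.job_done(): hands the job in; it is judged then, once.
The state is a dict: "clock": time; "q": joint angles; "qd": joint speeds; "effort": joint torques, N m; "tool_pos": TCP position; "tool_rot": TCP orientation; "wrist_force": force on the tool from outside, world axes, zero at the start; "wrist_torque": the same for the moment, N m; "gripper_width": finger opening in m; "finger_force": force on a finger pad.
Only numpy, scipy, OpenCV 4.12 (cv2) and the standard library are available. Lean on these libraries where they do the work, as an engineer would, in place of code of your own. Each camera call takes 0.05 s, during which the arm holds its last target. There are 200 camera calls.

TASK

Using only touch, tip the tall grey cassette magazine that stands in the metal loading dock over towards the robot and let it down gently all the way, so that it lies on its plain side across the dock's rubber-topped rest bar and never drops or slams. Then push it along by its top end until its foot is up against the dock's stop. Never pinch or lift the magazine, leave the pots, bottles, timer and blue cassette around it where they are, and finish clear of everything.

Things in the scene. Friction and masses are not known exactly. Their poses are not given: they have to be found in the camera images.
- magazine: Loose upright grey sleeve, 34 mm thick (x), 50 wide (y), 150 tall (z), 0.17 to 0.35 kg, evenly weighted. Origin: centre of its foot. -x is the plain side (faces the robot, must lie down), +x the slotted side showing white cassettes. Starts on the dock's base plate, 4 to 15 mm from the stop, within 4 degrees of the dock's yaw.
- magazine_mid (a point): Centre of the magazine, 75 mm from its foot; same axes. Pushed over, the magazine turns about the lower edge of its plain side; past about 13 degrees it falls by itself unless borne on the robot's side, for example by the nearer of two open fingers that straddle its 34 mm thickness near the top, one pushing, the other braking.
- magazine_top (a point): Centre of the magazine's top end face (150 mm from its foot); same axes.
- dock: Fixed aluminium dock. Origin on the bench under the place where the magazine stands; z up, +x away from the robot to the stop, -x to the rest bar (the way to tip), turned up to 0.3 rad from straight. Base plate 6 mm thick, 84 mm wide, from x = -117 to +48 mm.
- dock_stop (a point): Centre of the stop's face towards the magazine: an upright lip 76 mm wide that rises 24 mm above the base plate (top 30 mm above the bench), its face at dock x = +30 mm. With the lying magazine against it, the centre of the magazine foot is at dock x = about +27 mm.
- dock_rest (a point): Middle of the top of the rest bar: round black rubber, 12 mm thick, 72 mm long along dock y, at dock x = -100 mm, 34 mm above the bench. Lying on it with its foot edge on the base plate, the magazine slopes about 17 to 20 (as it lands) or 13 degrees (foot at the stop) from level, its top end sticking out past the bar with free space beneath.
- pot_c: Bystander: white specimen pot with screw lid, 56 mm across, 70 mm tall; origin at the centre of its underside.
- bottle_1: Bystander: brown dropper bottle, 33 mm across, 102 mm tall; origin at the centre of its underside.
- cassette_blue: Bystander: flat blue cassette, 28x43x7 mm; origin at the centre of its underside.
- pot_b: Bystander: white specimen pot, 48 mm across, 62 mm tall; origin at the centre of its underside.
- bottle_2: Bystander: brown bottle with white cap, 46 mm across, 85 mm tall; origin at the centre of its underside.
- timer: Bystander: flat white timer, 67x67x19 mm; origin at the centre of its underside.
Mind the look-alikes: they are no part of the job. Of the things like the dock, leave any that is purple; of the rest the larger one is meant.

How it is judged:
By the outcome, as a careful person would: the job done as asked, in the order asked, and still so for the second after the job is handed in, with the robot touching nothing.
It also fails if it takes over 67 s, if anything falls off the work surface, if the arm or the gripper's body presses on something with over 40 N, if the wrist force passes 120 N, or if a joint passes its speed limit or range.

## Working session

There is one attempt and no reset: what is moved stays moved. The work goes in short steps, Python scripts to look and compute and a tool call to move; the robot and the scene stay as the last step left them, time stands still between calls to the robot, and variables do not carry over. Pictures are saved under pics/ and viewed, at most 10 in all, crops included, and the job is handed in when it is done.

Besides the shell and the picture viewer there is one more tool, called after "Call:" by a JSON object that holds its "fn" and its "kwargs". play_rows: Moves the arm, as the interface text tells. Its arguments: {"type":"object","properties":{"rows":{"type":"array"}},"required":["rows"]}

```bash
mkdir -p pics; ls; python3 - <<'E'
from rig import ctrl
import cv2
for n in("side","top"):
    cv2.imwrite(f"pics/{n}0.png",ctrl.snapshot(n)[:,:,::-1])
    m=ctrl.camera_model(n);print(n,m["mtx"],m["extrinsics"])
print(ctrl.state())
E
```

```text
pics
side [[364.36775905   0.         324.70970954]
 [  0.         364.36775905 195.63439417]
 [  0.           0.           1.        ]] [[-0.9512925  -0.30806924  0.01165865  0.60722751]
 [-0.1575683   0.45335752 -0.87729082  0.16353825]
 [ 0.26498078 -0.83639721 -0.47981756  0.82563605]
 [ 0.          0.          0.          1.        ]]
top [[420.38949532   0.         322.50580058]
 [  0.         420.38949532 196.24179773]
 [  0.           0.           1.        ]] [[ 0.02293994 -0.99961402  0.01567088  0.09029915]
 [-0.98517411 -0.02526872 -0.16968639  0.62601888]
 [ 0.17001688 -0.01154595 -0.98537351  0.91044195]
 [ 0.          0.          0.          1.        ]]
{'clock': 0.1, 'q': array([ 1.12167874e+00,  5.27479269e-02,  1.40160830e+00,  1.58916956e-05,
        1.68863037e+00, -7.02942262e-02]), 'qd': array([ 0.00044367, -0.00059477, -0.00483344,  0.00086777, -0.00250097,
        0.00049515]), 'effort': array([ 1.49026157e-03, -3.82579994e+01, -3.60986602e+01, -2.52502207e-05,
        4.76707384e-03,  1.28651189e-05]), 'tool_pos': array([0.19401262, 0.48754299, 0.23057771]), 'tool_rot': array([ 1.88280171e-01,  9.82115111e-01, -6.71569327e-04, -1.86605656e-04]), 'wrist_force': array([-0.25637558, -0.01153341, -0.28782052]), 'wrist_torque': array([0.01183536, 0.00515235, 0.01064436]), 'finger_force': 0.0, 'gripper_width': 0.08565712644280274}
```

View pics/side0.png

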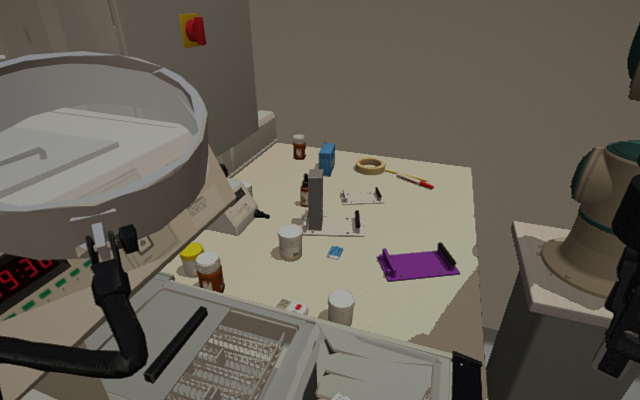

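View pics/top0.png

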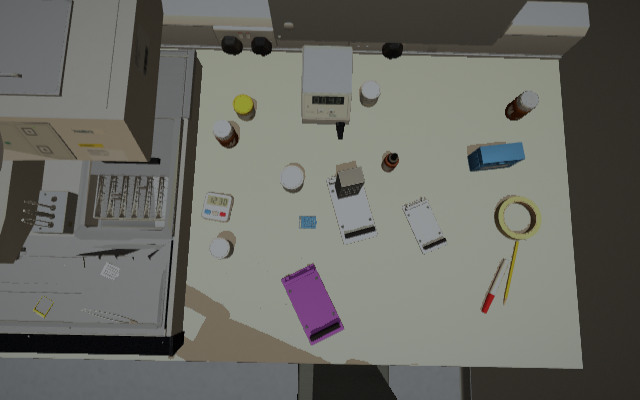

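Side and top views show three dock-like things: a white dock with the grey magazine (top ~350,210), a smaller white one (424,225) and a purple one (312,303). The first fits, being the larger non-purple one and holding the magazine. I'll confirm it in enlarged crops.

```bash
python3 - <<'E'
import cv2
a=cv2.imread("pics/top0.png")[145:255,280:440]
cv2.imwrite("pics/topc.png",cv2.resize(a,None,fx=5,fy=5,interpolation=cv2.INTER_CUBIC))
a=cv2.imread("pics/side0.png")[160:270,265:395]
cv2.imwrite("pics/sidec.png",cv2.resize(a,None,fx=5,fy=5,interpolation=cv2.INTER_CUBIC))
E
```

```text
(no output)
```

View pics/topc.png

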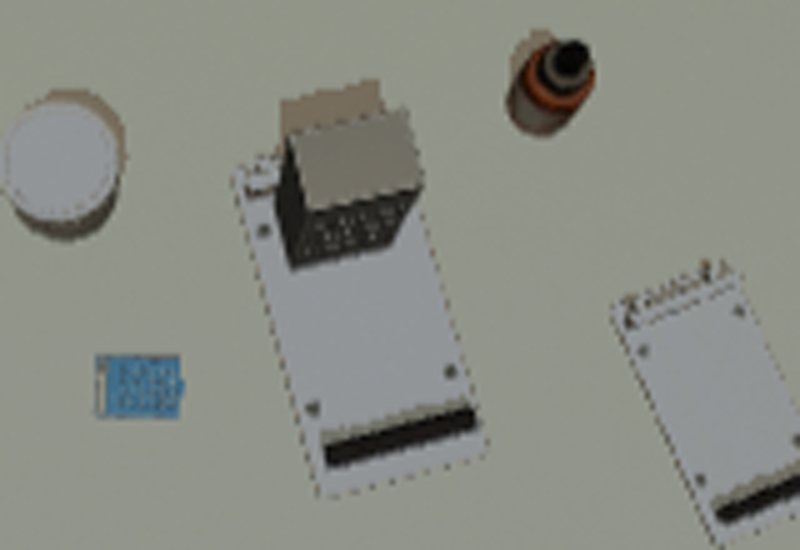

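View pics/sidec.png

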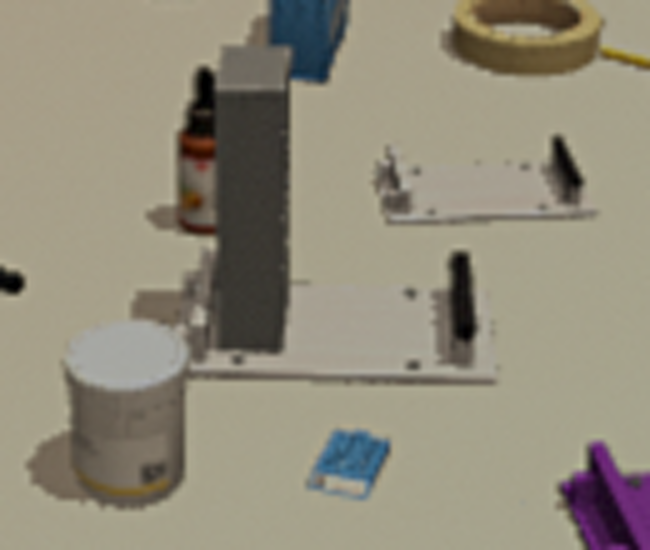

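The crops confirm it: grey magazine on the larger white dock, with the rubber bar nearer the robot, pot_b or pot_c to the left and bottle_1 to the right. Corners in the top crop: plate (320,497), (487,455), (235,172); magazine top (287,136), (405,108), (424,185), (305,210); magazine foot (293,270), (388,245).

```bash
cat >h.py <<'E'
from rig import ctrl
import numpy as np
def ray(n,px,z):
    m=ctrl.camera_model(n);K=m["mtx"];E=np.array(m["extrinsics"]);R=E[:3,:3];t=E[:3,3]
    c=-R.T@t; d=R.T@np.linalg.inv(K)@[px[0],px[1],1]
    return c+d*(z-c[2])/d[2]
def proj(n,P):
    m=ctrl.camera_model(n);E=np.array(m["extrinsics"]);p=E[:3,:3]@P+E[:3,3];p=m["mtx"]@p;return p[:2]/p[2]
E
python3 - <<'E'
from h import *
def T(u,v,z): return ray("top",(279.6+u/5,144.6+v/5),z)
def S(u,v,z): return ray("side",(264.6+u/5,159.6+v/5),z)
def pr(l,ps):
    ps=np.array(ps);print(l,ps[:,:2].round(4).tolist(),ps.mean(0).round(4)[:2])
pr("plate",[T(320,497,.006),T(487,455,.006),T(235,172,.006)])
pr("plateS",[S(495,380,.006),S(190,373,.006)])
pr("top",[T(287,136,.156),T(405,108,.156),T(424,185,.156),T(305,210,.156)])
pr("topS",[S(218,88,.156),S(283,92,.156),S(291,48,.156),S(225,45,.156)])
pr("foot",[T(293,270,.006),T(388,245,.006)])
pr("footS",[S(215,348,.006),S(281,354,.006)])
pr("rest",[T(325,453,.030),T(474,415,.030)])
pr("restS",[S(463,255,.034)])
pr("pot",[T(62,160,.065)]);pr("bottle",[T(572,57,.1)])
E
```

```text
plate [[0.5187, 0.0525], [0.5404, -0.0264], [0.6743, 0.096]] [0.5778 0.0407]
plateS [[0.5185, 0.0527], [0.6657, 0.0966]] [0.5921 0.0747]
top [[0.6578, 0.0779], [0.671, 0.0293], [0.6386, 0.0212], [0.6269, 0.07]] [0.6485 0.0496]
topS [[0.6576, 0.0733], [0.6272, 0.0672], [0.6392, 0.0185], [0.6713, 0.0261]] [0.6488 0.0463]
foot [[0.6269, 0.0671], [0.6403, 0.0215]] [0.6336 0.0443]
footS [[0.6616, 0.0715], [0.6277, 0.0656]] [0.6446 0.0686]
rest [[0.5375, 0.0521], [0.5568, -0.0169]] [0.5472 0.0176]
restS [[0.5528, -0.0151]] [ 0.5528 -0.0151]
pot [[0.6651, 0.1761]] [0.6651 0.1761]
bottle [[0.7102, -0.0506]] [ 0.7102 -0.0506]
```

Call:
{"fn": "play_rows", "kwargs": {"rows": [{"tx": -0.03,"ty": -0.012,"fingers": 0.06},{"tx": -0.06,"ty": -0.024,"fingers": 0.06},{"tx": -0.09,"ty": -0.036,"fingers": 0.06},{"tx": -0.12,"ty": -0.048,"fingers": 0.06},{"tx": -0.147,"ty": -0.06,"fingers": 0.06}]}}

```text
invalid input
```

Call:
{"fn": "play_rows", "kwargs": {"rows": [{"tx": -0.03,"ty": -0.012,"fingers": 0.06},{"tx": -0.06,"ty": -0.024,"fingers": 0.06},{"tx": -0.09,"ty": -0.036,"fingers": 0.06},{"tx": -0.12,"ty": -0.048,"fingers": 0.06},{"tx": -0.147,"ty": -0.06,"fingers": 0.06}]}}

```text
invalid input
```

Call:
{"fn": "play_rows", "kwargs": {"rows": [{"tx": -0.03,"ty": -0.012,"tz": 0,"wx": 0,"wy": 0,"wz": 0,"fingers": 0.06},{"tx": -0.06,"ty": -0.024,"tz": 0,"wx": 0,"wy": 0,"wz": 0,"fingers": 0.06},{"tx": -0.09,"ty": -0.036,"tz": 0,"wx": 0,"wy": 0,"wz": 0,"fingers": 0.06},{"tx": -0.12,"ty": -0.048,"tz": 0,"wx": 0,"wy": 0,"wz": 0,"fingers": 0.06},{"tx": -0.147,"ty": -0.06,"tz": 0,"wx": 0,"wy": 0,"wz": 0,"fingers": 0.06}]}}

```text
clock: 0.52
tool_pos: [0.3095, 0.3763, 0.2309]
tool_rot: [0.188, 0.982, -0.0, -0.0]
wrist_force: [1.6, 0.2, -0.3]
gripper_width: 0.0598
finger_force: 0.0
```

Call:
{"fn": "play_rows", "kwargs": {"rows": [{"tx": -0.03,"ty": -0.012,"tz": 0,"wx": 0,"wy": 0,"wz": 0,"fingers": 0.06},{"tx": -0.06,"ty": -0.024,"tz": 0,"wx": 0,"wy": 0,"wz": 0,"fingers": 0.06},{"tx": -0.09,"ty": -0.036,"tz": 0,"wx": 0,"wy": 0,"wz": 0,"fingers": 0.06},{"tx": -0.12,"ty": -0.048,"tz": 0,"wx": 0,"wy": 0,"wz": 0,"fingers": 0.06},{"tx": -0.147,"ty": -0.06,"tz": 0,"wx": 0,"wy": 0,"wz": 0,"fingers": 0.06}]}}

```text
clock: 0.93
tool_pos: [0.4239, 0.2661, 0.2309]
tool_rot: [0.188, 0.982, -0.0, -0.0]
wrist_force: [0.2, -0.0, 0.5]
gripper_width: 0.0599
finger_force: 0.0
```

Call:
{"fn": "play_rows", "kwargs": {"rows": [{"tx": -0.03,"ty": -0.012,"tz": 0,"wx": 0,"wy": 0,"wz": 0,"fingers": 0.06},{"tx": -0.06,"ty": -0.024,"tz": 0,"wx": 0,"wy": 0,"wz": 0,"fingers": 0.06},{"tx": -0.09,"ty": -0.036,"tz": 0,"wx": 0,"wy": 0,"wz": 0,"fingers": 0.06},{"tx": -0.12,"ty": -0.048,"tz": 0,"wx": 0,"wy": 0,"wz": 0,"fingers": 0.06},{"tx": -0.147,"ty": -0.06,"tz": 0,"wx": 0,"wy": 0,"wz": 0,"fingers": 0.06}]}}

```text
clock: 1.35
tool_pos: [0.5383, 0.1559, 0.2307]
tool_rot: [0.188, 0.982, -0.0, -0.0]
wrist_force: [-0.2, 1.1, -0.2]
gripper_width: 0.0599
finger_force: 0.0
```

Call:
{"fn": "play_rows", "kwargs": {"rows": [{"tx": -0.03,"ty": -0.012,"tz": 0,"wx": 0,"wy": 0,"wz": 6,"fingers": 0.06},{"tx": -0.06,"ty": -0.024,"tz": 0,"wx": 0,"wy": 0,"wz": 12,"fingers": 0.06},{"tx": -0.09,"ty": -0.036,"tz": 0,"wx": 0,"wy": 0,"wz": 18,"fingers": 0.06},{"tx": -0.12,"ty": -0.048,"tz": 0,"wx": 0,"wy": 0,"wz": 24,"fingers": 0.06},{"tx": -0.147,"ty": -0.06,"tz": 0,"wx": 0,"wy": 0,"wz": 30,"fingers": 0.06}]}}

```text
clock: 1.77
tool_pos: [0.6526, 0.0459, 0.2304]
tool_rot: [0.439, 0.899, -0.0, -0.001]
wrist_force: [1.1, 0.2, -0.5]
gripper_width: 0.0604
finger_force: 0.0
```

Call:
{"fn": "play_rows", "kwargs": {"rows": [{"tx": 0,"ty": 0,"tz": 0,"wx": 0,"wy": 0,"wz": 6,"fingers": 0.06},{"tx": 0,"ty": 0,"tz": 0,"wx": 0,"wy": 0,"wz": 12,"fingers": 0.06},{"tx": 0,"ty": 0,"tz": 0,"wx": 0,"wy": 0,"wz": 18,"fingers": 0.06},{"tx": 0,"ty": 0,"tz": 0,"wx": 0,"wy": 0,"wz": 23.5,"fingers": 0.06},{"tx": 0,"ty": 0,"tz": 0,"wx": 0,"wy": 0,"wz": 23.5,"fingers": 0.06}]}}

```text
clock: 2.18
tool_pos: [0.6516, 0.0473, 0.2305]
tool_rot: [0.612, 0.791, -0.0, -0.001]
wrist_force: [-0.4, -0.1, -0.7]
gripper_width: 0.0601
finger_force: 0.0
```

```bash
python3 - <<'E'
from h import *
import cv2
from scipy.spatial.transform import Rotation as R
s=ctrl.state();print(s["clock"],s["q"].round(4),s["tool_pos"].round(4),R.from_quat(s["tool_rot"]).as_matrix().round(3).tolist(),s["wrist_force"])
a=ctrl.snapshot("side")[90:270,235:435,::-1]
cv2.imwrite("pics/s1.png",cv2.resize(a,None,fx=3.3,fy=3.3,interpolation=cv2.INTER_CUBIC))
E
```

```text
2.1833 [ 1.5800e-02  4.2470e-01  9.6880e-01  1.0000e-04  1.7493e+00 -2.3890e-01] [0.6516 0.0473 0.2305] [[-0.252, 0.968, -0.001], [0.968, 0.252, 0.0], [0.0, -0.001, -1.0]] [-0.38717289 -0.13029716 -0.68573956]
```

View pics/s1.png

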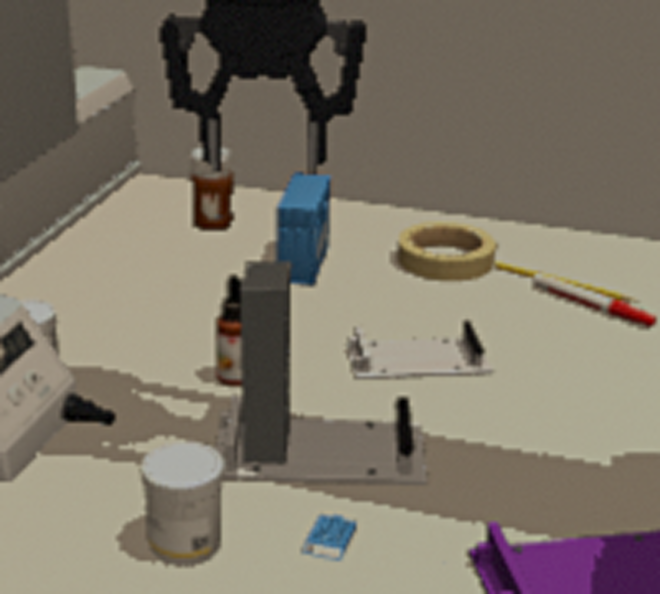

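The picture shows the open fingers (crop 215 and 315) centred above the magazine top (267,268). I'll descend to straddle it, then narrow the fingers without pinching.

Call:
{"fn": "play_rows", "kwargs": {"rows": [{"tx": 0.001,"ty": -0.0025,"tz": 0.02,"wx": 0,"wy": 0,"wz": 0,"fingers": 0.06},{"tx": 0.001,"ty": -0.0025,"tz": 0.04,"wx": 0,"wy": 0,"wz": 0,"fingers": 0.06},{"tx": 0.001,"ty": -0.0025,"tz": 0.06,"wx": 0,"wy": 0,"wz": 0,"fingers": 0.06},{"tx": 0.001,"ty": -0.0025,"tz": 0.082,"wx": 0,"wy": 0,"wz": 0,"fingers": 0.06},{"tx": 0.001,"ty": -0.0025,"tz": 0.1,"wx": 0,"wy": 0,"wz": 0,"fingers": 0.06}]}}

```text
clock: 2.65
tool_pos: [0.6485, 0.0478, 0.1294]
tool_rot: [0.609, 0.793, -0.0, -0.001]
wrist_force: [0.5, -1.4, -0.5]
gripper_width: 0.06
finger_force: 0.0
```

Call:
{"fn": "play_rows", "kwargs": {"rows": [{"tx": 0,"ty": 0,"tz": 0,"wx": 0,"wy": 0,"wz": 0,"fingers": 0.055},{"tx": 0,"ty": 0,"tz": 0,"wx": 0,"wy": 0,"wz": 0,"fingers": 0.05},{"tx": 0,"ty": 0,"tz": 0,"wx": 0,"wy": 0,"wz": 0,"fingers": 0.045},{"tx": 0,"ty": 0,"tz": 0,"wx": 0,"wy": 0,"wz": 0,"fingers": 0.043},{"tx": 0,"ty": 0,"tz": 0,"wx": 0,"wy": 0,"wz": 0,"fingers": 0.043}]}}

```text
clock: 3.07
tool_pos: [0.6498, 0.0477, 0.1332]
tool_rot: [0.61, 0.792, 0.001, 0.001]
wrist_force: [-0.3, -0.4, 1.2]
gripper_width: 0.0432
finger_force: 0.0
```

```bash
python3 - <<'E'
from h import *
import cv2
s=ctrl.state();print(s["q"].round(4),s["tool_pos"].round(4),s["finger_force"],s["wrist_force"])
a=ctrl.snapshot("side")[130:250,265:375,::-1]
cv2.imwrite("pics/s2.png",cv2.resize(a,None,fx=5,fy=5,interpolation=cv2.INTER_CUBIC))
E
```

```text
[ 1.6600e-02  4.5260e-01  1.1263e+00  1.0000e-04  1.5598e+00 -2.4210e-01] [0.6498 0.0477 0.1332] 0.0 [-0.2519695  -0.44151905  1.20203668]
```

View pics/s2.png

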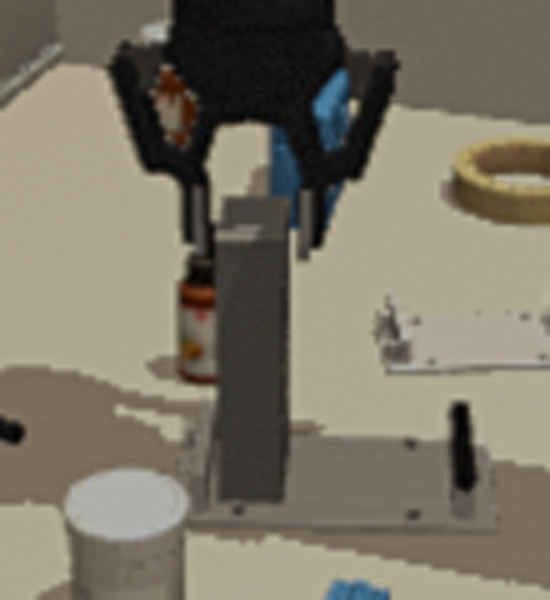

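Fingers straddle the magazine near its top with a small gap on each side (near pad at x≈303, magazine edge at 290). I'll go slightly deeper and start tipping by rotating about the foot edge.

Call:
{"fn": "play_rows", "kwargs": {"rows": [{"tx": 0,"ty": -0.001,"tz": 0.004,"wx": 0,"wy": 0,"wz": 0,"fingers": 0.041},{"tx": 0,"ty": -0.001,"tz": 0.008,"wx": 0,"wy": 0,"wz": 0,"fingers": 0.04},{"tx": 0,"ty": -0.001,"tz": 0.008,"wx": 0,"wy": 0,"wz": 0,"fingers": 0.04},{"tx": 0,"ty": -0.001,"tz": 0.008,"wx": 0,"wy": 0,"wz": 0,"fingers": 0.04}]}}

```text
clock: 3.45
tool_pos: [0.6478, 0.0474, 0.1227]
tool_rot: [0.61, 0.792, -0.0, -0.0]
wrist_force: [0.2, 0.1, 0.9]
gripper_width: 0.0404
finger_force: 0.0
```

Call:
{"fn": "play_rows", "kwargs": {"rows": [{"tx": 0,"ty": -0.0024,"tz": -0.0002,"wx": -1.2,"wy": 0,"wz": 0,"fingers": 0.04},{"tx": 0,"ty": -0.0049,"tz": -0.0005,"wx": -2.4,"wy": 0,"wz": 0,"fingers": 0.04},{"tx": 0,"ty": -0.0074,"tz": -0.0007,"wx": -3.6,"wy": 0,"wz": 0,"fingers": 0.04},{"tx": 0,"ty": -0.0098,"tz": -0.0009,"wx": -4.8,"wy": 0,"wz": 0,"fingers": 0.04},{"tx": 0,"ty": -0.0123,"tz": -0.001,"wx": -6,"wy": 0,"wz": 0,"fingers": 0.04}]}}

```text
clock: 3.87
tool_pos: [0.6361, 0.0443, 0.1244]
tool_rot: [0.609, 0.791, 0.042, 0.032]
wrist_force: [1.1, 1.0, 0.2]
gripper_width: 0.0402
finger_force: 0.1
```

```bash
python3 - <<'E'
from h import *
s=ctrl.state();print(s["q"].round(4),s["tool_pos"].round(4),s["tool_rot"].round(4))
E
```

```text
[-2.0000e-04  3.4240e-01  1.2880e+00  2.7400e-02  1.4087e+00 -2.6160e-01] [0.6361 0.0443 0.1244] [0.6093 0.7912 0.042  0.0323]
```

Call:
{"fn": "play_rows", "kwargs": {"rows": [{"tx": 0,"ty": -0.0024,"tz": -0.0002,"wx": -1.2,"wy": 0,"wz": 0,"fingers": 0.04},{"tx": 0,"ty": -0.0049,"tz": -0.0005,"wx": -2.4,"wy": 0,"wz": 0,"fingers": 0.04},{"tx": 0,"ty": -0.0074,"tz": -0.0007,"wx": -3.6,"wy": 0,"wz": 0,"fingers": 0.04},{"tx": 0,"ty": -0.0098,"tz": -0.0009,"wx": -4.8,"wy": 0,"wz": 0,"fingers": 0.04},{"tx": 0,"ty": -0.0123,"tz": -0.001,"wx": -6,"wy": 0,"wz": 0,"fingers": 0.04}]}}

```text
clock: 4.28
tool_pos: [0.6242, 0.0411, 0.1242]
tool_rot: [0.607, 0.788, 0.083, 0.064]
wrist_force: [1.4, 0.9, 0.1]
gripper_width: 0.04
finger_force: 0.0
```

Call:
{"fn": "play_rows", "kwargs": {"rows": [{"tx": 0,"ty": -0.0024,"tz": -0.0002,"wx": -1.2,"wy": 0,"wz": 0,"fingers": 0.04},{"tx": 0,"ty": -0.0049,"tz": -0.0005,"wx": -2.4,"wy": 0,"wz": 0,"fingers": 0.04},{"tx": 0,"ty": -0.0074,"tz": -0.0007,"wx": -3.6,"wy": 0,"wz": 0,"fingers": 0.04},{"tx": 0,"ty": -0.0098,"tz": -0.0009,"wx": -4.8,"wy": 0,"wz": 0,"fingers": 0.04},{"tx": 0,"ty": -0.0123,"tz": -0.001,"wx": -6,"wy": 0,"wz": 0,"fingers": 0.04}]}}

```text
clock: 4.7
tool_pos: [0.6123, 0.038, 0.1226]
tool_rot: [0.603, 0.782, 0.124, 0.096]
wrist_force: [-0.1, 0.5, 0.1]
gripper_width: 0.0402
finger_force: 0.1
```

```bash
python3 - <<'E'
from h import *
from scipy.optimize import least_squares
from scipy.spatial.transform import Rotation as R
s=ctrl.state();print(s["q"].round(4),s["tool_pos"].round(4),s["wrist_force"].round(1),s["finger_force"])
D=[([.0527,1.4016,1.6886],[.1940,.4875,.2306],0),([.4247,.9688,1.7493],[.6516,.0473,.2305],0),([.4526,1.1263,1.5598],[.6498,.0477,.1332],0),([.3424,1.2880,1.4087],[.6361,.0443,.1244],6),(s["q"][[1,2,4]],s["tool_pos"],18)]
def f(p):
    e=[]
    for q,t,_ in D:
        a=q[0];b=a+q[1];c=b+q[2];r=np.sqrt(t[0]**2+t[1]**2-.037**2)
        e+=[p[0]+p[1]*np.sin(a)+p[2]*np.sin(b)+p[3]*np.cos(b)+p[4]*np.sin(c)-r, p[5]+p[1]*np.cos(a)+p[2]*np.cos(b)-p[3]*np.sin(b)+p[4]*np.cos(c)-t[2]]
    e+=[(p[3])*.02,(p[0])*.02]
    return e
r=least_squares(f,[0,.4,.4,0,.3,.2]);print(r.x.round(3),r.fun.round(4))
E
```

```text
[-0.04    0.1364  1.5586  0.1001  1.1462 -0.3257] [0.6123 0.038  0.1226] [-0.1  0.5  0.1] 0.12667841278016567
[0.002 0.353 0.494 0.106 0.288 0.214] [-0.0001 -0.     -0.0001 -0.0001 -0.0001  0.0002  0.0003  0.0003 -0.0001
 -0.0004  0.0021  0.    ]
```

Kinematic model fits to 0.4 mm. I'll plan the rest of the lowering within the joint ranges.

```bash
cat >plan.py <<'E'
import numpy as np
yaw=.26;xd=np.array([np.cos(yaw),np.sin(yaw)]);P=np.array([.6336,.0443])
def ik(x,z,tau): # dock-relative x from P, z
    p=P+xd*x; r=np.sqrt(p@p-.037**2)-.002
    wr=r-.288*np.sin(tau); wz=z-.214+.288*np.cos(tau)
    L1,L2=.353,np.hypot(.494,.106);D=np.hypot(wr,wz);off=np.arctan2(.106,.494)
    ce=(D*D-L1*L1-L2*L2)/(2*L1*L2)
    if abs(ce)>1:return None
    e=np.arccos(ce);q2=np.arctan2(wr,wz)-np.arctan2(L2*np.sin(e),L1+L2*np.cos(e))
    q3=e-off;return np.array([q2,q3,np.pi-tau-q2-q3])
def ok(q): return q is not None and -.85<q[0]<2.1 and .2<q[1]<2.3 and .33<q[2]<2.6
def tcp(th,tau,w,d):
    C=np.array([-.15*np.sin(th),.006+.15*np.cos(th)])
    return C+w/2*np.array([np.cos(tau),np.sin(tau)])+d*np.array([np.sin(tau),-np.cos(tau)])
if __name__=="__main__":
    d=.033
    for td in range(18,79,6):
        th=np.radians(td);best=None
        for t in range(td,9,-1):
            tau=np.radians(t);ph=th-tau;w=max(.04,.034/np.cos(ph)+d*np.tan(ph)+.006)
            if w>.08: break
            x=tcp(th,tau,w,d);q=ik(*x,tau)
            if ok(q): best=t;break
        print(td,best,round(w,3),x.round(4),q.round(2) if q is not None else None)
E
python3 plan.py
```

```text
18 18 0.04 [-0.0171  0.1235] [0.14 1.56 1.13]
24 24 0.04 [-0.0293  0.121 ] [0.04 1.69 0.99]
30 30 0.04 [-0.0412  0.1173] [-0.05  1.81  0.85]
36 36 0.04 [-0.0526  0.1124] [-0.13  1.93  0.71]
42 42 0.04 [-0.0634  0.1063] [-0.19  2.05  0.55]
48 48 0.04 [-0.0736  0.0992] [-0.24  2.15  0.39]
54 49 0.043 [-0.0823  0.0888] [-0.25  2.19  0.34]
60 48 0.048 [-0.0894  0.0767] [-0.24  2.21  0.34]
66 47 0.053 [-0.0947  0.064 ] [-0.23  2.22  0.33]
72 45 0.061 [-0.0978  0.0506] [-0.2   2.21  0.35]
78 44 0.069 [-0.0989  0.0375] [-0.16  2.2   0.33]
```

Call:
{"fn": "play_rows", "kwargs": {"rows": [{"tx": 0,"ty": -0.0024,"tz": -0.0002,"wx": -1.2,"wy": 0,"wz": 0,"fingers": 0.04},{"tx": 0,"ty": -0.0049,"tz": -0.0005,"wx": -2.4,"wy": 0,"wz": 0,"fingers": 0.04},{"tx": 0,"ty": -0.0074,"tz": -0.0007,"wx": -3.6,"wy": 0,"wz": 0,"fingers": 0.04},{"tx": 0,"ty": -0.0098,"tz": -0.0009,"wx": -4.8,"wy": 0,"wz": 0,"fingers": 0.04},{"tx": 0,"ty": -0.0123,"tz": -0.001,"wx": -6,"wy": 0,"wz": 0,"fingers": 0.04}]}}

```text
clock: 5.12
tool_pos: [0.6006, 0.0349, 0.1197]
tool_rot: [0.597, 0.775, 0.165, 0.127]
wrist_force: [0.1, -0.0, 0.2]
gripper_width: 0.0398
finger_force: 0.2
```

Call:
{"fn": "play_rows", "kwargs": {"rows": [{"tx": 0,"ty": -0.0024,"tz": -0.0002,"wx": -1.2,"wy": 0,"wz": 0,"fingers": 0.04},{"tx": 0,"ty": -0.0049,"tz": -0.0005,"wx": -2.4,"wy": 0,"wz": 0,"fingers": 0.04},{"tx": 0,"ty": -0.0074,"tz": -0.0007,"wx": -3.6,"wy": 0,"wz": 0,"fingers": 0.04},{"tx": 0,"ty": -0.0098,"tz": -0.0009,"wx": -4.8,"wy": 0,"wz": 0,"fingers": 0.04},{"tx": 0,"ty": -0.0123,"tz": -0.001,"wx": -6,"wy": 0,"wz": 0,"fingers": 0.04}]}}

```text
clock: 5.53
tool_pos: [0.5893, 0.032, 0.1155]
tool_rot: [0.589, 0.765, 0.205, 0.158]
wrist_force: [-0.7, 0.2, -0.7]
gripper_width: 0.0399
finger_force: 0.3
```

```bash
python3 - <<'E'
from h import *
import cv2
from plan import *
s=ctrl.state();d=s["tool_pos"][:2]-P;print(s["q"].round(2),d@xd,s["tool_pos"][2],s["wrist_force"].round(1),s["finger_force"])
a=ctrl.snapshot("side")[130:250,265:395,::-1]
cv2.imwrite("pics/s3.png",cv2.resize(a,None,fx=5,fy=5,interpolation=cv2.INTER_CUBIC))
E
```

```text
[-0.09 -0.04  1.81  0.22  0.89 -0.45] -0.04595725398695462 0.11553346627942614 [-0.7  0.2 -0.7] 0.28122710064053535
```

View pics/s3.png

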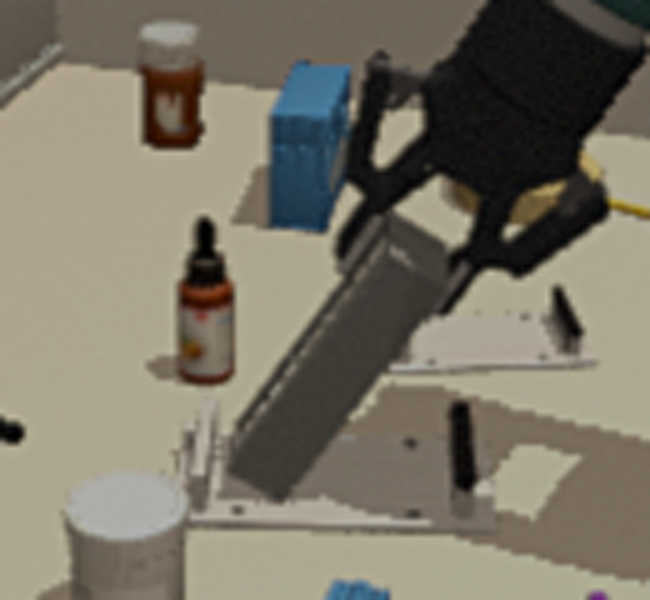

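The magazine is leaning about 30–32° on the near finger, its foot edge still on the plate at crop (230–285, 470–500). I'll continue.

Call:
{"fn": "play_rows", "kwargs": {"rows": [{"tx": 0,"ty": -0.0024,"tz": -0.0002,"wx": -1.2,"wy": 0,"wz": 0,"fingers": 0.04},{"tx": 0,"ty": -0.0049,"tz": -0.0005,"wx": -2.4,"wy": 0,"wz": 0,"fingers": 0.04},{"tx": 0,"ty": -0.0074,"tz": -0.0007,"wx": -3.6,"wy": 0,"wz": 0,"fingers": 0.04},{"tx": 0,"ty": -0.0098,"tz": -0.0009,"wx": -4.8,"wy": 0,"wz": 0,"fingers": 0.04},{"tx": 0,"ty": -0.0123,"tz": -0.001,"wx": -6,"wy": 0,"wz": 0,"fingers": 0.04}]}}

```text
clock: 6.0
tool_pos: [0.5787, 0.0291, 0.1103]
tool_rot: [0.58, 0.753, 0.245, 0.189]
wrist_force: [-0.5, -0.4, 0.8]
gripper_width: 0.0398
finger_force: 0.4
```

Call:
{"fn": "play_rows", "kwargs": {"rows": [{"tx": 0,"ty": -0.0024,"tz": -0.0002,"wx": -1.2,"wy": 0,"wz": 0,"fingers": 0.04},{"tx": 0,"ty": -0.0049,"tz": -0.0005,"wx": -2.4,"wy": 0,"wz": 0,"fingers": 0.04},{"tx": 0,"ty": -0.0074,"tz": -0.0007,"wx": -3.6,"wy": 0,"wz": 0,"fingers": 0.04},{"tx": 0,"ty": -0.0098,"tz": -0.0009,"wx": -4.8,"wy": 0,"wz": 0,"fingers": 0.04},{"tx": 0,"ty": -0.0123,"tz": -0.001,"wx": -6,"wy": 0,"wz": 0,"fingers": 0.04}]}}

```text
clock: 6.42
tool_pos: [0.5683, 0.0264, 0.1036]
tool_rot: [0.57, 0.739, 0.284, 0.219]
wrist_force: [-0.5, -0.7, -0.8]
gripper_width: 0.04
finger_force: 0.4
```

```bash
python3 - <<'E'
from h import *
from plan import *
s=ctrl.state();dd=s["tool_pos"][:2]-P;print(s["q"].round(2),dd@xd,s["tool_pos"][2],s["wrist_force"].round(1),s["finger_force"])
A=[(42,42,.040,.033),(48,45,.042,.033),(54,45,.048,.032),(60,45,.054,.031),(66,45,.060,.030),(72,45,.066,.029),(76,45,.07,.028)]
for a,b in zip(A,A[1:]):
    r=np.radians;t=r(a[1]);D=tcp(r(b[0]),r(b[1]),*b[2:])-tcp(r(a[0]),r(a[1]),*a[2:])
    print(a,b,"ty %.4f tz %.4f"%(D@[np.cos(t),np.sin(t)],D@[np.sin(t),-np.cos(t)]))
E
```

```text
[-0.15 -0.17  2.03  0.46  0.64 -0.69] -0.06773776697000178 0.10355055105645972 [-0.5 -0.7 -0.8] 0.4465313348919153
(42, 42, 0.04, 0.033) (48, 45, 0.042, 0.033) ty -0.0130 tz -0.0003
(48, 45, 0.042, 0.033) (54, 45, 0.048, 0.032) ty -0.0126 tz 0.0006
(54, 45, 0.048, 0.032) (60, 45, 0.054, 0.031) ty -0.0124 tz 0.0023
(60, 45, 0.054, 0.031) (66, 45, 0.06, 0.03) ty -0.0119 tz 0.0039
(66, 45, 0.06, 0.03) (72, 45, 0.066, 0.029) ty -0.0113 tz 0.0054
(72, 45, 0.066, 0.029) (76, 45, 0.07, 0.028) ty -0.0072 tz 0.0041
```

Call:
{"fn": "play_rows", "kwargs": {"rows": [{"tx": 0,"ty": -0.0026,"tz": 0,"wx": -0.6,"wy": 0,"wz": 0,"fingers": 0.0405},{"tx": 0,"ty": -0.0052,"tz": 0,"wx": -1.2,"wy": 0,"wz": 0,"fingers": 0.041},{"tx": 0,"ty": -0.0078,"tz": 0,"wx": -1.8,"wy": 0,"wz": 0,"fingers": 0.0415},{"tx": 0,"ty": -0.0104,"tz": 0,"wx": -2.4,"wy": 0,"wz": 0,"fingers": 0.042},{"tx": 0,"ty": -0.013,"tz": 0,"wx": -3,"wy": 0,"wz": 0,"fingers": 0.0425}]}}

```text
clock: 6.83
tool_pos: [0.5591, 0.024, 0.0949]
tool_rot: [0.564, 0.732, 0.304, 0.234]
wrist_force: [-1.1, -0.1, -1.7]
gripper_width: 0.042
finger_force: 0.5
```

Call:
{"fn": "play_rows", "kwargs": {"rows": [{"tx": 0,"ty": -0.0025,"tz": 0.0001,"wx": 0,"wy": 0,"wz": 0,"fingers": 0.0435},{"tx": 0,"ty": -0.005,"tz": 0.0002,"wx": 0,"wy": 0,"wz": 0,"fingers": 0.0446},{"tx": 0,"ty": -0.0075,"tz": 0.0003,"wx": 0,"wy": 0,"wz": 0,"fingers": 0.0457},{"tx": 0,"ty": -0.01,"tz": 0.0005,"wx": 0,"wy": 0,"wz": 0,"fingers": 0.0469},{"tx": 0,"ty": -0.0126,"tz": 0.0006,"wx": 0,"wy": 0,"wz": 0,"fingers": 0.048}]}}

```text
clock: 7.25
tool_pos: [0.551, 0.0218, 0.0857]
tool_rot: [0.564, 0.732, 0.303, 0.234]
wrist_force: [-0.1, -0.2, -1.1]
gripper_width: 0.0483
finger_force: 0.5
```

```bash
python3 - <<'E'
from h import *
import cv2
from plan import *
s=ctrl.state();d=s["tool_pos"][:2]-P;print(s["q"].round(2),d@xd,s["tool_pos"][2],s["wrist_force"].round(1),s["finger_force"])
a=ctrl.snapshot("side")[150:270,265:395,::-1]
cv2.imwrite("pics/s4.png",cv2.resize(a,None,fx=5,fy=5,interpolation=cv2.INTER_CUBIC))
E
```

```text
[-0.18 -0.21  2.12  0.59  0.57 -0.84] -0.08561344014651773 0.08570269354256883 [-0.1 -0.2 -1.1] 0.5170191137585789
```

View pics/s4.png

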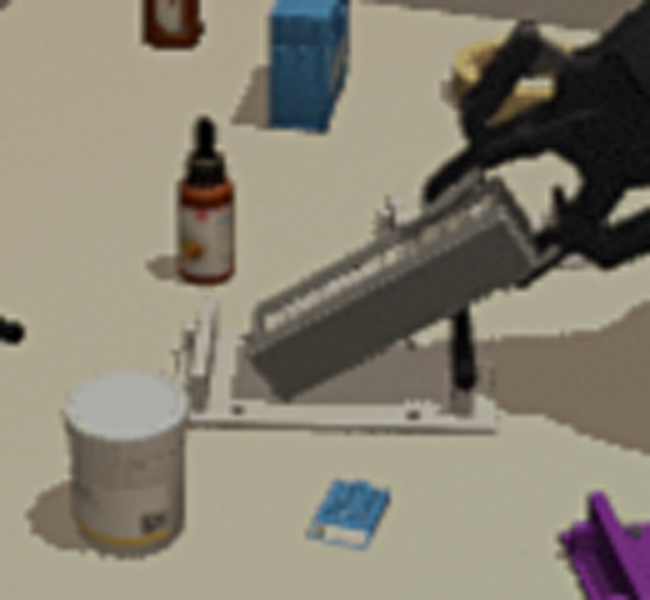

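The magazine is about 60° over, borne on the near finger just above the rest bar (crop 460,320). Continuing.

Call:
{"fn": "play_rows", "kwargs": {"rows": [{"tx": 0,"ty": -0.0025,"tz": 0.0004,"wx": 0,"wy": 0,"wz": 0,"fingers": 0.049},{"tx": 0,"ty": -0.005,"tz": 0.0008,"wx": 0,"wy": 0,"wz": 0,"fingers": 0.0505},{"tx": 0,"ty": -0.0075,"tz": 0.0013,"wx": 0,"wy": 0,"wz": 0,"fingers": 0.0515},{"tx": 0,"ty": -0.01,"tz": 0.0018,"wx": 0,"wy": 0,"wz": 0,"fingers": 0.053},{"tx": 0,"ty": -0.0124,"tz": 0.0023,"wx": 0,"wy": 0,"wz": 0,"fingers": 0.054}]}}

```text
clock: 7.72
tool_pos: [0.5439, 0.02, 0.0751]
tool_rot: [0.564, 0.732, 0.303, 0.233]
wrist_force: [-0.1, -0.3, -1.1]
gripper_width: 0.0539
finger_force: 0.5
```

Call:
{"fn": "play_rows", "kwargs": {"rows": [{"tx": 0,"ty": -0.0012,"tz": 0.0004,"wx": 0,"wy": 0,"wz": 0,"fingers": 0.0545},{"tx": 0,"ty": -0.0024,"tz": 0.0008,"wx": 0,"wy": 0,"wz": 0,"fingers": 0.055},{"tx": 0,"ty": -0.0036,"tz": 0.0012,"wx": 0,"wy": 0,"wz": 0,"fingers": 0.0555},{"tx": 0,"ty": -0.0048,"tz": 0.0016,"wx": 0,"wy": 0,"wz": 0,"fingers": 0.0565},{"tx": 0,"ty": -0.006,"tz": 0.002,"wx": 0,"wy": 0,"wz": 0,"fingers": 0.057}]}}

```text
clock: 8.13
tool_pos: [0.5414, 0.0193, 0.0697]
tool_rot: [0.564, 0.732, 0.303, 0.234]
wrist_force: [-0.7, -0.3, -1.7]
gripper_width: 0.0569
finger_force: 0.5
```

Call:
{"fn": "play_rows", "kwargs": {"rows": [{"tx": 0,"ty": -0.0012,"tz": 0.0004,"wx": 0,"wy": 0,"wz": 0,"fingers": 0.0575},{"tx": 0,"ty": -0.0024,"tz": 0.0008,"wx": 0,"wy": 0,"wz": 0,"fingers": 0.058},{"tx": 0,"ty": -0.0036,"tz": 0.0012,"wx": 0,"wy": 0,"wz": 0,"fingers": 0.0585},{"tx": 0,"ty": -0.0048,"tz": 0.0016,"wx": 0,"wy": 0,"wz": 0,"fingers": 0.0595},{"tx": 0,"ty": -0.006,"tz": 0.002,"wx": 0,"wy": 0,"wz": 0,"fingers": 0.06}]}}

```text
clock: 8.55
tool_pos: [0.5386, 0.0186, 0.0639]
tool_rot: [0.564, 0.732, 0.303, 0.233]
wrist_force: [-0.6, 0.8, -0.7]
gripper_width: 0.06
finger_force: 0.6
```

Still bearing (0.6 N). Slow final steps.

Call:
{"fn": "play_rows", "kwargs": {"rows": [{"tx": 0,"ty": -0.0008,"tz": 0.0004,"wx": 0,"wy": 0,"wz": 0,"fingers": 0.0604},{"tx": 0,"ty": -0.0016,"tz": 0.0007,"wx": 0,"wy": 0,"wz": 0,"fingers": 0.0608},{"tx": 0,"ty": -0.0024,"tz": 0.0011,"wx": 0,"wy": 0,"wz": 0,"fingers": 0.0612},{"tx": 0,"ty": -0.0032,"tz": 0.0015,"wx": 0,"wy": 0,"wz": 0,"fingers": 0.0616},{"tx": 0,"ty": -0.004,"tz": 0.0019,"wx": 0,"wy": 0,"wz": 0,"fingers": 0.062}]}}

```text
clock: 8.97
tool_pos: [0.5372, 0.0182, 0.0598]
tool_rot: [0.564, 0.732, 0.303, 0.234]
wrist_force: [-1.0, 0.2, -1.4]
gripper_width: 0.0618
finger_force: 0.6
```

Call:
{"fn": "play_rows", "kwargs": {"rows": [{"tx": 0,"ty": -0.0008,"tz": 0.0004,"wx": 0,"wy": 0,"wz": 0,"fingers": 0.0624},{"tx": 0,"ty": -0.0016,"tz": 0.0007,"wx": 0,"wy": 0,"wz": 0,"fingers": 0.0628},{"tx": 0,"ty": -0.0024,"tz": 0.0011,"wx": 0,"wy": 0,"wz": 0,"fingers": 0.0632},{"tx": 0,"ty": -0.0032,"tz": 0.0015,"wx": 0,"wy": 0,"wz": 0,"fingers": 0.0636},{"tx": 0,"ty": -0.004,"tz": 0.0019,"wx": 0,"wy": 0,"wz": 0,"fingers": 0.064}]}}

```text
clock: 9.38
tool_pos: [0.5358, 0.0178, 0.0556]
tool_rot: [0.564, 0.732, 0.303, 0.234]
wrist_force: [0.0, 0.0, -2.4]
gripper_width: 0.0641
finger_force: 0.6
```

Call:
{"fn": "play_rows", "kwargs": {"rows": [{"tx": 0,"ty": -0.0008,"tz": 0.0004,"wx": 0,"wy": 0,"wz": 0,"fingers": 0.0644},{"tx": 0,"ty": -0.0016,"tz": 0.0007,"wx": 0,"wy": 0,"wz": 0,"fingers": 0.0648},{"tx": 0,"ty": -0.0024,"tz": 0.0011,"wx": 0,"wy": 0,"wz": 0,"fingers": 0.0652},{"tx": 0,"ty": -0.0032,"tz": 0.0015,"wx": 0,"wy": 0,"wz": 0,"fingers": 0.0656},{"tx": 0,"ty": -0.004,"tz": 0.0019,"wx": 0,"wy": 0,"wz": 0,"fingers": 0.066}]}}

```text
clock: 9.8
tool_pos: [0.5345, 0.0174, 0.0517]
tool_rot: [0.564, 0.732, 0.303, 0.234]
wrist_force: [0.8, -1.3, -0.2]
gripper_width: 0.0658
finger_force: 0.0
```

Finger force fell to 0, so the magazine has landed on the bar. I'll back the fingers off along the tool axis.

Call:
{"fn": "play_rows", "kwargs": {"rows": [{"tx": 0,"ty": -0.001,"tz": 0,"wx": 0,"wy": 0,"wz": 0,"fingers": 0.067},{"tx": 0,"ty": -0.002,"tz": 0,"wx": 0,"wy": 0,"wz": 0,"fingers": 0.069},{"tx": 0,"ty": -0.003,"tz": -0.005,"wx": 0,"wy": 0,"wz": 0,"fingers": 0.07},{"tx": 0,"ty": -0.003,"tz": -0.015,"wx": 0,"wy": 0,"wz": 0,"fingers": 0.07},{"tx": 0,"ty": -0.003,"tz": -0.025,"wx": 0,"wy": 0,"wz": 0,"fingers": 0.07}]}}

```text
clock: 10.22
tool_pos: [0.5145, 0.0124, 0.0669]
tool_rot: [0.564, 0.732, 0.303, 0.233]
wrist_force: [-0.1, 0.2, 0.7]
gripper_width: 0.0699
finger_force: 0.0
```

Call:
{"fn": "play_rows", "kwargs": {"rows": [{"tx": 0,"ty": 0,"tz": -0.007,"wx": 0,"wy": 0,"wz": 0,"fingers": 0.07},{"tx": 0,"ty": 0,"tz": -0.014,"wx": 0,"wy": 0,"wz": 0,"fingers": 0.07},{"tx": 0,"ty": 0,"tz": -0.02,"wx": 0,"wy": 0,"wz": 0,"fingers": 0.07},{"tx": 0,"ty": 0,"tz": -0.02,"wx": 0,"wy": 0,"wz": 0,"fingers": 0.07}]}}

```text
clock: 10.55
tool_pos: [0.5014, 0.0084, 0.0824]
tool_rot: [0.564, 0.732, 0.303, 0.234]
wrist_force: [0.5, 0.7, 0.6]
gripper_width: 0.07
finger_force: 0.0
```

```bash
python3 - <<'E'
from h import *
import cv2
from plan import *
s=ctrl.state();d=s["tool_pos"][:2]-P;print(s["q"].round(2),d@xd,s["tool_pos"],s["wrist_force"].round(1),s["finger_force"])
a=ctrl.snapshot("side")[150:270,265:395,::-1]
cv2.imwrite("pics/s5.png",cv2.resize(a,None,fx=5,fy=5,interpolation=cv2.INTER_CUBIC))
E
```

```text
[-0.25 -0.37  2.26  0.62  0.63 -0.9 ] -0.13695319410017362 [0.50142249 0.00844288 0.08236347] [0.5 0.7 0.6] 0.0
```

View pics/s5.png

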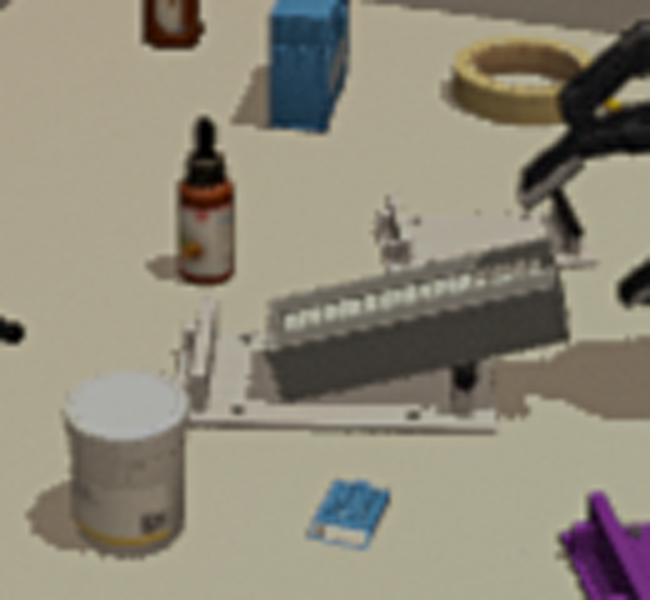

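The magazine lies on its plain side on the rest bar: foot near-lower corner at crop (288,398), top end lower corner at (568,342), fingers clear. Now I'll come up to vertical, turn the closed gripper 90° and get behind the top end.

Call:
{"fn": "play_rows", "kwargs": {"rows": [{"tx": 0,"ty": 0.004,"tz": -0.014,"wx": 6.5,"wy": 0,"wz": 0,"fingers": 0.06},{"tx": 0,"ty": 0.008,"tz": -0.028,"wx": 13,"wy": 0,"wz": 0,"fingers": 0.05},{"tx": 0,"ty": 0.013,"tz": -0.042,"wx": 20,"wy": 0,"wz": 0,"fingers": 0.04},{"tx": 0,"ty": 0.018,"tz": -0.058,"wx": 27,"wy": 0,"wz": 0,"fingers": 0.03},{"tx": 0,"ty": 0.0233,"tz": -0.0728,"wx": 34,"wy": 0,"wz": 0,"fingers": 0.02}]}}

```text
clock: 11.02
tool_pos: [0.4676, -0.0005, 0.1509]
tool_rot: [0.608, 0.789, 0.074, 0.058]
wrist_force: [0.4, 0.3, 0.4]
gripper_width: 0.0206
finger_force: 0.0
```

Call:
{"fn": "play_rows", "kwargs": {"rows": [{"tx": 0,"ty": 0,"tz": 0,"wx": 5,"wy": 0,"wz": 0,"fingers": 0.015},{"tx": 0,"ty": 0,"tz": 0,"wx": 11,"wy": 0,"wz": 0,"fingers": 0.015},{"tx": 0,"ty": 0,"tz": 0,"wx": 11,"wy": 0,"wz": 0,"fingers": 0.015}]}}

```text
clock: 11.27
tool_pos: [0.469, 0.0004, 0.148]
tool_rot: [0.61, 0.793, -0.002, -0.002]
wrist_force: [0.9, 0.8, 0.2]
gripper_width: 0.0147
finger_force: 0.0
```

```bash
python3 - <<'E'
from h import *
import cv2
from plan import *
from scipy.spatial.transform import Rotation as R
s=ctrl.state();d=s["tool_pos"][:2]-P;print(s["q"].round(2),d@xd,d@[-xd[1],xd[0]],s["tool_pos"],R.from_quat(s["tool_rot"]).as_matrix().round(3).tolist())
def S(u,v,z): return ray("side",(264.6+u/5,149.6+v/5),z)
O=np.array([.6424,.0443])
for l,p in(("foot+y",S(288,398,.006)),("foot",S(268,350,.006)),("top+y",S(568,342,.052)),("topup+y",S(560,262,.083)),("topup-y?",S(553,238,.083))):
    e=p[:2]-O;print(l,(e@xd).round(4),(e@[-xd[1],xd[0]]).round(4))
E
```

```text
[-0.08 -0.06  1.68 -0.    1.53 -0.34] -0.17040098289397262 -0.00010802750517898591 [4.68953970e-01 3.88824576e-04 1.48017427e-01] [[-0.257, 0.966, -0.005], [0.967, 0.257, -0.001], [0.001, -0.005, -1.0]]
foot+y -0.012 0.0187
foot 0.0014 -0.0265
top+y -0.1512 0.0277
topup+y -0.1466 0.0023
topup-y? -0.1448 -0.0225
```

Call:
{"fn": "play_rows", "kwargs": {"rows": [{"tx": 0,"ty": 0,"tz": 0,"wx": 0,"wy": 0,"wz": 7,"fingers": 0.015},{"tx": 0,"ty": 0,"tz": 0,"wx": 0,"wy": 0,"wz": 14,"fingers": 0.015},{"tx": 0,"ty": 0,"tz": 0,"wx": 0,"wy": 0,"wz": 21,"fingers": 0.015},{"tx": 0,"ty": 0,"tz": 0,"wx": 0,"wy": 0,"wz": 28,"fingers": 0.015},{"tx": 0,"ty": 0,"tz": 0,"wx": 0,"wy": 0,"wz": 35,"fingers": 0.015}]}}

```text
clock: 11.68
tool_pos: [0.4674, -0.0001, 0.1486]
tool_rot: [0.822, 0.57, 0.001, 0.0]
wrist_force: [1.1, 0.7, 0.1]
gripper_width: 0.0148
finger_force: 0.0
```

Call:
{"fn": "play_rows", "kwargs": {"rows": [{"tx": 0,"ty": 0,"tz": 0,"wx": 0,"wy": 0,"wz": 7,"fingers": 0.015},{"tx": 0,"ty": 0,"tz": 0,"wx": 0,"wy": 0,"wz": 14,"fingers": 0.015},{"tx": 0,"ty": 0,"tz": 0,"wx": 0,"wy": 0,"wz": 21,"fingers": 0.015},{"tx": 0,"ty": 0,"tz": 0,"wx": 0,"wy": 0,"wz": 28,"fingers": 0.015},{"tx": 0,"ty": 0,"tz": 0,"wx": 0,"wy": 0,"wz": 35,"fingers": 0.015}]}}

```text
clock: 12.1
tool_pos: [0.4674, -0.0001, 0.1486]
tool_rot: [0.955, 0.296, 0.001, -0.0]
wrist_force: [-0.4, 0.1, 0.5]
gripper_width: 0.0151
finger_force: 0.0
```

Call:
{"fn": "play_rows", "kwargs": {"rows": [{"tx": 0,"ty": 0,"tz": 0,"wx": 0,"wy": 0,"wz": 7,"fingers": 0.015},{"tx": 0,"ty": 0,"tz": 0,"wx": 0,"wy": 0,"wz": 14,"fingers": 0.015},{"tx": 0,"ty": 0,"tz": 0,"wx": 0,"wy": 0,"wz": 20,"fingers": 0.015},{"tx": 0,"ty": 0,"tz": 0,"wx": 0,"wy": 0,"wz": 20,"fingers": 0.015},{"tx": 0,"ty": 0,"tz": 0,"wx": 0,"wy": 0,"wz": 20,"fingers": 0.015}]}}

```text
clock: 12.52
tool_pos: [0.4674, -0.0002, 0.1489]
tool_rot: [0.991, 0.13, 0.001, -0.0]
wrist_force: [0.6, 1.7, -0.2]
gripper_width: 0.0147
finger_force: 0.0
```

Call:
{"fn": "play_rows", "kwargs": {"rows": [{"tx": 0,"ty": 0,"tz": 0.024,"wx": 0,"wy": 0,"wz": 0,"fingers": 0.015},{"tx": 0,"ty": 0,"tz": 0.048,"wx": 0,"wy": 0,"wz": 0,"fingers": 0.015},{"tx": 0,"ty": 0,"tz": 0.072,"wx": 0,"wy": 0,"wz": 0,"fingers": 0.015},{"tx": 0,"ty": 0,"tz": 0.095,"wx": 0,"wy": 0,"wz": 0,"fingers": 0.015},{"tx": 0,"ty": 0,"tz": 0.115,"wx": 0,"wy": 0,"wz": 0,"fingers": 0.015}]}}

```text
clock: 12.93
tool_pos: [0.4671, -0.0001, 0.0325]
tool_rot: [0.991, 0.131, 0.0, -0.0]
wrist_force: [-0.0, -0.1, 0.1]
gripper_width: 0.0147
finger_force: 0.0
```

```bash
python3 - <<'E'
from h import *
from plan import *
from scipy.spatial.transform import Rotation as R
s=ctrl.state();d=s["tool_pos"][:2]-P;print(d@xd,d@[-xd[1],xd[0]],s["tool_pos"],R.from_quat(s["tool_rot"]).as_matrix().round(3).tolist(),s["wrist_force"].round(1))
E
```

```text
-0.17234225030529318 -0.00011541817747188681 [ 4.67079848e-01 -1.17379793e-04  3.25075970e-02] [[0.966, 0.259, 0.0], [0.259, -0.966, 0.001], [0.0, -0.001, -1.0]] [-0.  -0.1  0.1]
```

Call:
{"fn": "play_rows", "kwargs": {"rows": [{"tx": 0.004,"ty": 0,"tz": 0,"wx": 0,"wy": 0,"wz": 0,"fingers": 0.015},{"tx": 0.008,"ty": 0,"tz": 0,"wx": 0,"wy": 0,"wz": 0,"fingers": 0.015},{"tx": 0.011,"ty": 0,"tz": 0,"wx": 0,"wy": 0,"wz": 0,"fingers": 0.015},{"tx": 0.014,"ty": 0,"tz": 0,"wx": 0,"wy": 0,"wz": 0,"fingers": 0.015},{"tx": 0.017,"ty": 0,"tz": 0.001,"wx": 0,"wy": 0,"wz": 0,"fingers": 0.015}]}}

```text
clock: 13.35
tool_pos: [0.4855, 0.0042, 0.0349]
tool_rot: [0.992, 0.129, 0.001, 0.0]
wrist_force: [-1.5, -0.8, 1.6]
gripper_width: 0.0148
finger_force: 0.9
```

Call:
{"fn": "play_rows", "kwargs": {"rows": [{"tx": 0.003,"ty": 0,"tz": 0.001,"wx": 0,"wy": 0,"wz": 0,"fingers": 0.015},{"tx": 0.006,"ty": 0,"tz": 0.002,"wx": 0,"wy": 0,"wz": 0,"fingers": 0.015},{"tx": 0.009,"ty": 0,"tz": 0.003,"wx": 0,"wy": 0,"wz": 0,"fingers": 0.015},{"tx": 0.012,"ty": 0,"tz": 0.004,"wx": 0,"wy": 0,"wz": 0,"fingers": 0.015},{"tx": 0.014,"ty": 0,"tz": 0.005,"wx": 0,"wy": 0,"wz": 0,"fingers": 0.015}]}}

```text
clock: 13.77
tool_pos: [0.4979, 0.0078, 0.0281]
tool_rot: [0.992, 0.129, -0.0, -0.0]
wrist_force: [-1.5, -1.3, 2.0]
gripper_width: 0.0151
finger_force: 1.0
```

Call:
{"fn": "play_rows", "kwargs": {"rows": [{"tx": 0.002,"ty": 0,"tz": 0.001,"wx": 0,"wy": 0,"wz": 0,"fingers": 0.015},{"tx": 0.004,"ty": 0,"tz": 0.001,"wx": 0,"wy": 0,"wz": 0,"fingers": 0.015},{"tx": 0.006,"ty": 0,"tz": 0.002,"wx": 0,"wy": 0,"wz": 0,"fingers": 0.015},{"tx": 0.008,"ty": 0,"tz": 0.002,"wx": 0,"wy": 0,"wz": 0,"fingers": 0.015},{"tx": 0.01,"ty": 0,"tz": 0.003,"wx": 0,"wy": 0,"wz": 0,"fingers": 0.015}]}}

```text
clock: 14.18
tool_pos: [0.5074, 0.0104, 0.025]
tool_rot: [0.992, 0.129, -0.0, -0.0]
wrist_force: [-1.3, -0.5, 0.1]
gripper_width: 0.0149
finger_force: 0.8
```

Call:
{"fn": "play_rows", "kwargs": {"rows": [{"tx": 0.001,"ty": 0,"tz": 0,"wx": 0,"wy": 0,"wz": 0,"fingers": 0.015},{"tx": 0.002,"ty": 0,"tz": 0,"wx": 0,"wy": 0,"wz": 0,"fingers": 0.015},{"tx": 0.003,"ty": 0,"tz": 0.001,"wx": 0,"wy": 0,"wz": 0,"fingers": 0.015},{"tx": 0.004,"ty": 0,"tz": 0.001,"wx": 0,"wy": 0,"wz": 0,"fingers": 0.015}]}}

```text
clock: 14.52
tool_pos: [0.5113, 0.0113, 0.0242]
tool_rot: [0.992, 0.129, 0.0, -0.0]
wrist_force: [-1.5, -0.3, -0.4]
gripper_width: 0.0151
finger_force: 0.8
```

Call:
{"fn": "play_rows", "kwargs": {"rows": [{"tx": 0.001,"ty": 0,"tz": 0,"wx": 0,"wy": 0,"wz": 0,"fingers": 0.015},{"tx": 0.002,"ty": 0,"tz": 0,"wx": 0,"wy": 0,"wz": 0,"fingers": 0.015},{"tx": 0.002,"ty": 0,"tz": 0,"wx": 0,"wy": 0,"wz": 0,"fingers": 0.015}]}}

```text
clock: 14.77
tool_pos: [0.5132, 0.0119, 0.0241]
tool_rot: [0.992, 0.129, 0.0, -0.0]
wrist_force: [-0.8, -0.9, -1.4]
gripper_width: 0.015
finger_force: 0.5
```

Not yet at the stop; continuing in 2 mm steps.

Call:
{"fn": "play_rows", "kwargs": {"rows": [{"tx": 0.001,"ty": 0,"tz": 0,"wx": 0,"wy": 0,"wz": 0,"fingers": 0.015},{"tx": 0.002,"ty": 0,"tz": 0,"wx": 0,"wy": 0,"wz": 0,"fingers": 0.015},{"tx": 0.002,"ty": 0,"tz": 0,"wx": 0,"wy": 0,"wz": 0,"fingers": 0.015}]}}

```text
clock: 15.02
tool_pos: [0.5138, 0.012, 0.0238]
tool_rot: [0.992, 0.129, -0.002, 0.0]
wrist_force: [-9.8, -3.1, 2.2]
gripper_width: 0.0151
finger_force: 4.2
```

Call:
{"fn": "play_rows", "kwargs": {"rows": [{"tx": 0.001,"ty": 0,"tz": 0,"wx": 0,"wy": 0,"wz": 0,"fingers": 0.015},{"tx": 0.0015,"ty": 0,"tz": 0,"wx": 0,"wy": 0,"wz": 0,"fingers": 0.015},{"tx": 0.0015,"ty": 0,"tz": 0,"wx": 0,"wy": 0,"wz": 0,"fingers": 0.015}]}}

```text
clock: 15.27
tool_pos: [0.5141, 0.012, 0.0237]
tool_rot: [0.992, 0.129, -0.004, 0.0]
wrist_force: [-14.5, -4.2, 7.1]
gripper_width: 0.015
finger_force: 7.8
```

The force rose sharply (15 N with almost no motion), so the foot is at the stop. Backing off.

Call:
{"fn": "play_rows", "kwargs": {"rows": [{"tx": -0.003,"ty": 0,"tz": 0,"wx": 0,"wy": 0,"wz": 0,"fingers": 0.015},{"tx": -0.008,"ty": 0,"tz": 0,"wx": 0,"wy": 0,"wz": 0,"fingers": 0.015},{"tx": -0.018,"ty": 0,"tz": 0,"wx": 0,"wy": 0,"wz": 0,"fingers": 0.015},{"tx": -0.03,"ty": 0,"tz": 0,"wx": 0,"wy": 0,"wz": 0,"fingers": 0.015},{"tx": -0.045,"ty": 0,"tz": 0,"wx": 0,"wy": 0,"wz": 0,"fingers": 0.015}]}}

```text
clock: 15.68
tool_pos: [0.4734, 0.0012, 0.0246]
tool_rot: [0.992, 0.129, 0.001, 0.0]
wrist_force: [0.1, 0.3, 0.0]
gripper_width: 0.0145
finger_force: 0.0
```

Call:
{"fn": "play_rows", "kwargs": {"rows": [{"tx": -0.01,"ty": 0,"tz": -0.02,"wx": 0,"wy": 0,"wz": 0,"fingers": 0.015},{"tx": -0.02,"ty": 0,"tz": -0.05,"wx": 0,"wy": 0,"wz": 0,"fingers": 0.015},{"tx": -0.03,"ty": 0,"tz": -0.09,"wx": 0,"wy": 0,"wz": 0,"fingers": 0.015},{"tx": -0.03,"ty": 0,"tz": -0.13,"wx": 0,"wy": 0,"wz": 0,"fingers": 0.015},{"tx": -0.03,"ty": 0,"tz": -0.15,"wx": 0,"wy": 0,"wz": 0,"fingers": 0.015}]}}

```text
clock: 16.1
tool_pos: [0.4453, -0.0066, 0.1799]
tool_rot: [0.992, 0.129, 0.004, 0.001]
wrist_force: [1.1, 0.7, -0.5]
gripper_width: 0.0151
finger_force: 0.0
```

```bash
python3 - <<'E'
from h import *
import cv2
s=ctrl.state();print(s["clock"],s["tool_pos"],s["wrist_force"].round(1))
a=ctrl.snapshot("side")[165:265,265:395,::-1];b=ctrl.snapshot("top")[145:255,280:410,::-1]
r=lambda i:cv2.resize(i,None,fx=3,fy=3,interpolation=cv2.INTER_CUBIC)
b=r(b);a=cv2.copyMakeBorder(r(a),0,30,0,0,cv2.BORDER_CONSTANT)
cv2.imwrite("pics/f.png",np.hstack([a,b]))
E
```

```text
16.1 [ 0.4453431  -0.00662561  0.17990526] [ 1.1  0.7 -0.5]
```

View pics/f.png

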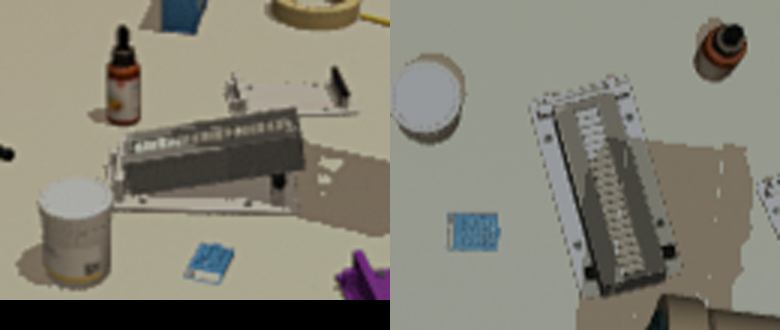

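The final view shows the magazine lying across the bar, foot against the stop (side 115–130,165; top 555,95), slots up. The bystanders are unmoved and the robot is clear.

```bash
python3 -c "
from rig import ctrl
print(ctrl.job_done())"
```

```text
the job is handed in; nothing more can be done
None
```

The magazine was tipped and let down onto the rest bar on its plain side, then pushed by its top end until its foot met the stop (contact force about 15 N). The bystanders look unmoved and the robot is clear; I handed the job in at about 16 s, and no verdict was returned.

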